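# Drift a jammed slug out of a clamp tube

## Task

Take the push rod from its cradle, find the push-out hole in the tube's end ring by feel and push the rod through it, so that the brass slug jammed in the tube comes out at the far end into the catch tray. Be gentle: never press the rod against the stand or the slug with more than about 20 newtons, and do not touch the slug with the fingers. Then draw the rod out and lay it back in its cradle as you found it, leaving the clamping fork and the tape roll where they are.

Things in the scene. Friction and masses are not known exactly. Their poses are not given: they have to be found in the camera images.
- stand: Fixed stand: aluminium base 143 x 84 x 8 mm, carrying a level rectangular aluminium tube 36 wide x 38 high whose near end is closed by a dark steel end ring, a disc with a round push-out hole; behind the tube's far end an open catch tray. Origin on the table under the tube's axis, below the ring's front face; x is the push direction, along the tube away from the robot, y left, z up.
- tube_axis (a point): Point in the end ring's front face on the tube's axis, 60 mm above the table. The ring (56 mm across, 5 thick, hole of 13 mm diameter in its middle) is clamped off this axis: the hole's centre lies 5 mm from this point, anywhere from straight left over straight below to straight right of it. That direction is not reported: see it or feel for it. The ring stays put in use.
- tube_exit (a point): Centre line of the tube's open far end, 65 mm along x from tube_axis; bring the rod's tip to this distance or up to 10 mm beyond to push the slug right out. The tube runs x = 5 to 65 mm from the ring's face; bore 28 wide, 48 to 78 mm above the table; the rod may stay off-centre, as the hole guides it.
- slug: Loose brass block 34 long (x) x 26 wide x 24 mm high, inside the tube; origin at its centre. Its near face starts 6 to 17 mm behind the ring's front face. A sprung leaf in the roof of the bore pinches it, so that it takes roughly 3 to 12 N to slide.
- slug_center (a point): Centre of the slug.
- tray (a point): Centre of the catch tray's inner floor, 107 mm along x from the stand's origin. The tray is 80 long (x) x 76 mm wide, walls 3 mm, rim 30 mm above the table.
- push_rod: Push rod, about 90 g, lying level in its cradle: black square handle 60 x 16 x 16 mm with a 12 mm steel pommel behind it and a round steel shank of 9 mm diameter and 85 mm length in front; it balances at the handle's centre. Origin at the centre of the handle; x points along the rod to the tip, z up.
- rod_grip (a point): Centre of the handle of the push rod, 45 mm above the table at the start: grasp here from above across the 16 mm width (y); 20 mm either way along the handle is free.
- rod_tip (a point): Centre of the shank's flat end, 115 mm along x from rod_grip.
- cradle: Fixed cradle of the rod: base 150 x 50 x 8 mm (x = -45 to 105 mm) with two black notched supports, at x = -25 mm under the handle's rear end (notch floor 20 mm wide) and x = 79 mm under the shank (notch floor 12 mm wide); the notches splay open upwards to about 53 mm above the table. Origin on the table below the handle's centre; x along the rod to its tip, z up.
- cradle_seat (a point): Point 45 mm above the cradle's origin: where the centre of the handle lies when the rod is home, its x along the cradle's x.
- clamp_fork: Bystander: flat grey slotted clamping fork 33 x 67 x 8 mm lying on the table; origin under its centre.
- tape_roll: Bystander: dark roll of tape, 55 mm across, 19 mm high, lying on the table; origin under its centre.

How it is judged:
By the outcome, as a careful person would: the job done as asked, in the order asked, and still so for the second after the job is handed in, with the robot touching nothing.
It also fails if it takes over 72 s, if anything falls off the work surface, if the arm or the gripper's body presses on something with over 40 N, if the wrist force passes 120 N, or if a joint passes its speed limit or range.

## Robot

A 6-joint arm with a two-finger parallel gripper is mounted at the origin on a cart in front of the work surface, level with it; the furniture and walls round the work are solid. World frame = base frame: x ahead of the robot, y to its left, z up, the work surface at z = 0. Lengths are in m, angles in rad, forces in N, time in s.
With the tool pointing down it reaches from about 0.3 to 0.775 m from the base axis. Payload 14.6 kg.
Tool frame: the origin (TCP) lies between the finger pads; the fingertips stand 19 mm ahead of it and the grasp point (between the pads) is the TCP; z points along the fingers, y is the direction in which the jaws open and shut (so a half turn about z gives the same grasp; the last joint's range is limited). The gripper opens to 94 mm and grips with 3 to 60 N. Pads are 16 mm wide; open, the fingers measure 119 mm over their backs; the gripper's body (75 mm by 177 mm) begins 78 mm behind the grasp point.
Start: joints at [1.121, 0.3, 1.521, -0, 1.321, -0.067], TCP at [0.205, 0.51, 0.224] pointing down, gripper open.
Joint ranges: [-3.03, 3.03], [-0.79, 2.21], [0.23, 2.52], [-1.04, 4.18], [0, 3.07], [-2.55, 2.55]. Speed limits (rad/s): [2.22, 2.22, 2.57, 3.14, 3.14, 3.14].

## Interface

Orientations are given as [roll, pitch, yaw] about the fixed x, y, z axes, in that order (R = Rz(yaw) Ry(pitch) Rx(roll)).
In Python, from station import telemetry, vision, ctrl gives the robot as it stands. The module is installed in compiled form; this text tells all that it offers.
- The arm moves only by the shell command python3 -m creep 'ROWS' [FORCE]. ROWS is JSON, a list of rows, each a list of 3 entries, a list of its own where there are three numbers: the shift along the tool's x, y, z in units of 50 mm (1.0 is 50 mm), then the turn about the tool's z in units of 8 degrees (1.0 is 8 degrees), then the opening, from 0 (shut) to 1 (fully open). In form: [[[tx, ty, tz], twist, gripper], ...]. A call has 1 to 12 rows; each row is the pose to reach, as a shift and turn from the pose commanded when the call began, along the tool's axes at that moment; what a row does not reach only later rows make up. A row lasts 1/10 s, in which the tool goes at most 50 mm and 8.59 degrees, less where a joint would pass 70% of its speed; a pose out of reach is approached as far as the arm can. A call with a gripper value outside its range is refused whole. The fingers move at their own pace and stop on an object; FORCE is the grip in N (left out, the last holds). Time passes only in rows, so rows that repeat a pose let the fingers close. It gives the time, the measured TCP pose, the force and the opening at its end, in the units of the state.
- telemetry.get_obs(): the state, without advancing time (a new reading comes with each control period).
- vision.camera(name): name is "scene" or "side" or "wrist"; returns a dict with "img" (420x560x3 uint8, red, green, blue), "depth" (420x560 float32, m along the optical axis (not along the pixel's ray), 0 where there is no reading), "vertical_fov" (degrees; the focal length in pixels is half the picture's height over the tangent of half this angle, whatever the lens; pixels are square), "cx", "cy" (the principal point, pixels), "extrinsics" (4x4, takes a point from camera to world coordinates); the wrist camera has in their place "hand_eye" (4x4, takes a point from camera to tool coordinates, whose origin is the TCP and whose axes are the flange's). Camera axes: x right, y down, z forward; pixel columns grow to the right and rows downward; lengths in m; the calibration is good to about 2 mm. A picture is of the moment at which its call begins: read the wrist's pose just before it.
- ctrl.hand_in(): hands the job in, once; it reports no verdict.
The state is a dict: "time_s": time; "qpos": joint angles; "joint_vel": joint speeds; "tau": joint torques, N m; "ee_pos": TCP position; "eef_rot": TCP orientation; "force": force on the tool from outside, world axes, zero at the start; "moment": the same for the moment, N m; "grip_width": finger opening in m.
Only numpy, scipy, OpenCV 4.12 (cv2) and the standard library are available. Lean on these libraries where they do the work, as an engineer would, in place of code of your own. Each camera call takes 0.05 s, during which the arm holds its last target.

## Working session

There is one attempt and no reset: what is moved stays moved. The work goes in short steps, Python scripts to look and compute and a shell command to move; the robot and the scene stay as the last step left them, time stands still between calls to the robot, and variables do not carry over. Pictures are saved under pics/ and viewed, and the job is handed in when it is done.

```bash
mkdir -p pics; ls; python3 - <<'E'
from station import telemetry, vision, ctrl
import numpy as np, cv2
o=telemetry.get_obs(); print({k:np.round(v,4).tolist() for k,v in o.items()})
for n in ["scene","side","wrist"]:
    c=vision.camera(n); cv2.imwrite(f"pics/{n}0.png",c["img"][:,:,::-1])
    np.savez(f"pics/{n}0.npz",**{k:v for k,v in c.items()})
    print(n,c["vertical_fov"],c["cx"],c["cy"]); print(np.round(c.get("extrinsics",c.get("hand_eye")),4).tolist())
E
```

```text
pics
{'time_s': 0.0, 'qpos': [1.1214, 0.3004, 1.5216, -0.0, 1.3207, -0.0666], 'joint_vel': [-0.0004, -0.0001, -0.0006, 0.0001, -0.0026, -0.0012], 'tau': [-0.0027, -53.1815, -35.2724, 0.0707, 0.0244, -0.0002], 'ee_pos': [0.2053, 0.51, 0.2239], 'eef_rot': [-3.1405, -0.0001, 2.7588], 'force': [0.0073, -0.1512, 0.4454], 'moment': [0.0013, 0.0097, 0.0265], 'grip_width': 0.0941}
scene 54.68601346658117 283.18880930706837 212.50841926602027
[[0.5803, -0.3996, 0.7096, -0.0151], [-0.8141, -0.2624, 0.518, -0.4779], [-0.0208, -0.8784, -0.4776, 0.4821], [0.0, 0.0, 0.0, 1.0]]
side 57.84376360388681 281.06480704332097 204.65625458788054
[[0.2178, -0.7663, 0.6045, 0.0689], [-0.9759, -0.1813, 0.1218, -0.1309], [0.0162, -0.6164, -0.7872, 0.7284], [0.0, 0.0, 0.0, 1.0]]
wrist 65.41997668523389 277.793479057228 208.15491991002713
[[0.0002, -0.9586, -0.2849, 0.0839], [1.0, 0.0001, 0.0004, 0.0005], [-0.0003, -0.2849, 0.9586, -0.16], [0.0, 0.0, 0.0, 1.0]]
```

View pics/scene0.png

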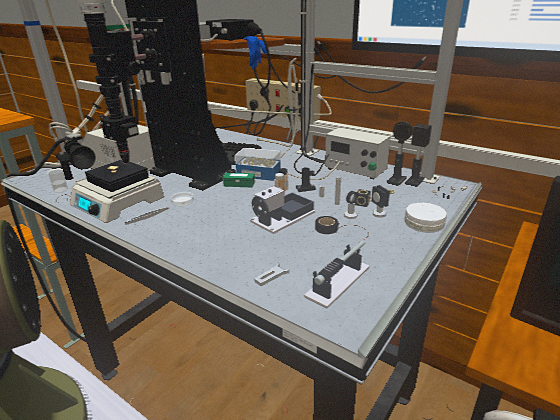

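View pics/side0.png

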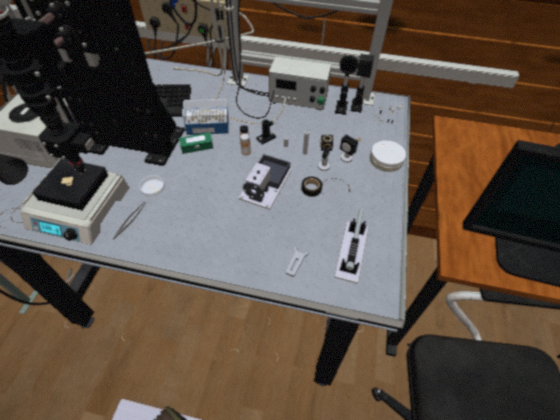

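View pics/wrist0.png

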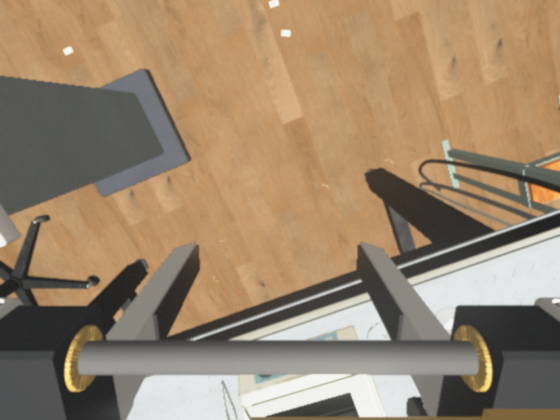

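The scene picture shows the stand near (283,207), the cradle with the rod near (338,275), the fork near (272,273) and the tape near (326,225). I'll zoom in and get the coordinates.

```bash
cat > h.py <<'E'
import numpy as np, cv2
from scipy.spatial.transform import Rotation as R
def load(n): return dict(np.load(f"pics/{n}.npz"))
def f(c): return 210/np.tan(np.radians(float(c["vertical_fov"]))/2)
def wrT(o):
    T=np.eye(4);T[:3,:3]=R.from_euler('xyz',o["eef_rot"]).as_matrix();T[:3,3]=o["ee_pos"];return T
def E(c): return c["extrinsics"] if "extrinsics" in c else c["T"]@c["hand_eye"]
def plane(c,u,v,z):
    M=E(c); d=M[:3,:3]@np.array([(u-c["cx"])/f(c),(v-c["cy"])/f(c),1.]); p=M[:3,3]; return p+d*(z-p[2])/d[2]
def dep(c,u,v):
    M=E(c); z=float(c["depth"][int(v),int(u)]); return M[:3,3]+M[:3,:3]@(z*np.array([(u-c["cx"])/f(c),(v-c["cy"])/f(c),1.]))
def proj(c,P):
    M=np.linalg.inv(E(c)); p=M[:3,:3]@np.array(P)+M[:3,3]; return np.array([c["cx"]+f(c)*p[0]/p[2],c["cy"]+f(c)*p[1]/p[2]])
def snap(n,name):
    from station import telemetry,vision
    o=telemetry.get_obs(); c=vision.camera(n)
    if n=="wrist": c["T"]=wrT(o)
    np.savez(f"pics/{name}.npz",**c); cv2.imwrite(f"pics/{name}.png",c["img"][:,:,::-1]); return c
def crop(c,x0,y0,w,h,s,name):
    cv2.imwrite(f"pics/{name}.png",cv2.resize(np.ascontiguousarray(c["img"][y0:y0+h,x0:x0+w,::-1]),None,fx=s,fy=s,interpolation=cv2.INTER_CUBIC))
E
python3 - <<'E'
from h import *
c=load("scene0"); crop(c,240,170,150,140,5,"s_c")
d=load("side0"); crop(d,230,140,150,145,4,"d_c")
for n,u,v in [("cradle",338,280),("stand",283,215),("tapetop",326,222),("fork",272,273)]: print(n,np.round(dep(c,u,v),3),np.round(plane(c,u,v,0.0),3))
for n,u,v in [("standtopend",266,183),("cradle",351,250)]: print(n,np.round(dep(d,u,v),3),np.round(plane(d,u,v,0.008),3))
E
```

```text
cradle [ 0.531 -0.202  0.008] [ 0.54  -0.197  0.   ]
stand [0.674 0.026 0.011] [0.691 0.038 0.   ]
tapetop [ 0.711 -0.071  0.005] [ 0.719 -0.067  0.   ]
fork [ 0.486 -0.082  0.002] [ 0.488 -0.08   0.   ]
standtopend [0.644 0.023 0.052] [0.681 0.033 0.008]
cradle [ 0.505 -0.194  0.052] [ 0.533 -0.198  0.008]
```

```bash
ls pics
```

```text
d_c.png
s_c.png
scene0.npz
scene0.png
side0.npz
side0.png
wrist0.npz
wrist0.png
```

View pics/s_c.png

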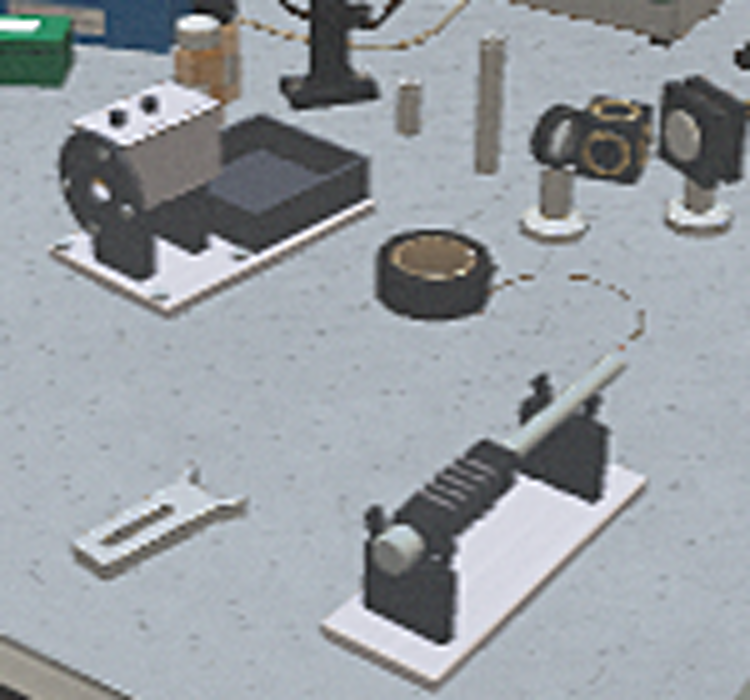

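View pics/d_c.png

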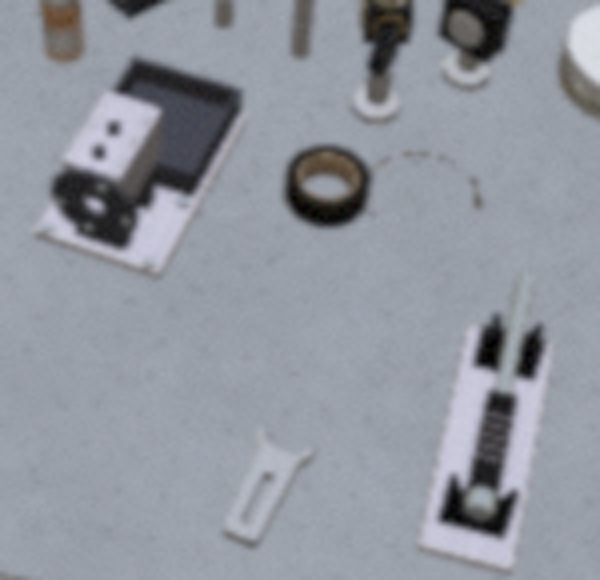

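```bash
python3 - <<'E'
from h import *
c=load("scene0"); d=load("side0")
S=lambda p:(p[0]/5+240-.4,p[1]/5+170-.4); D=lambda p:(p[0]/4+230-.4,p[1]/4+140-.4)
for nm,cam,g,pts in [("cradle sc",c,S,[(323,630),(432,687),(645,482)]),("cradle sd",d,D,[(419,545),(512,568),(548,340),(472,325)]),
  ("stand sc",c,S,[(52,250),(168,312),(373,205)]),("stand sd",d,D,[(37,233),(160,271)])]:
    print(nm,[np.round(plane(cam,*g(p),.008)[:2],4).tolist() for p in pts])
# tri ring hole, pommel, tip
def tri(u,v):
    A=[];b=[]
    for cam,p in ((c,u),(d,v)):
        M=E(cam); r=M[:3,:3]@np.array([(p[0]-cam["cx"])/f(cam),(p[1]-cam["cy"])/f(cam),1]); r/=np.linalg.norm(r); P=np.eye(3)-np.outer(r,r); A.append(P); b.append(P@M[:3,3])
    return np.linalg.lstsq(np.vstack(A),np.hstack(b),rcond=None)[0]
print("hole",tri(S((101,187)),D((95,205))))
print("pommel",tri(S((397,552)),D((480,503))))
print("tip",tri(S((622,358)),D((522,275))))
E
```

```text
cradle sc [[0.4587, -0.1738], [0.4546, -0.2207], [0.6029, -0.2302]]
cradle sd [[0.4621, -0.1701], [0.4599, -0.2192], [0.6103, -0.2257], [0.6109, -0.1814]]
stand sc [[0.6173, 0.0819], [0.6023, 0.0019], [0.7393, -0.0217]]
stand sd [[0.6189, 0.0852], [0.6077, 0.0054]]
hole [0.61062669 0.04424668 0.05551068]
pommel [ 0.4732542  -0.19519542  0.0428759 ]
tip [ 0.62923655 -0.20389028  0.04110856]
```

```bash
python3 - <<'E'
from h import *
c=load("scene0")
for u,v in [(118,175),(148,190),(90,212),(115,160),(60,155),(128,130),(200,100),(210,180),(240,180)]: print(u,v,np.round(dep(c,u,v),3))
E
```

```text
118 175 [0.502 0.406 0.089]
148 190 [0.546 0.359 0.043]
90 212 [0.408 0.404 0.028]
115 160 [0.601 0.574 0.062]
60 155 [0.516 0.713 0.076]
128 130 [0.521 0.354 0.208]
200 100 [0.712 0.307 0.244]
210 180 [0.708 0.301 0.024]
240 180 [0.762 0.237 0.019]
```

```bash
python3 -m creep '[[[-0.6,-0.75,-0.05],-0.2,1],[[-1.2,-1.5,-0.1],-0.4,1],[[-1.8,-2.25,-0.15],-0.6,1],[[-2.4,-3,-0.2],-0.8,1],[[-3,-3.75,-0.25],-1,1],[[-3.6,-4.5,-0.3],-1.2,1],[[-4.2,-5.25,-0.35],-1.4,1],[[-4.8,-6,-0.4],-1.6,1],[[-5.4,-6.75,-0.45],-1.8,1],[[-6,-7.5,-0.5],-2,1],[[-6.6,-8.2,-0.5],-2,1],[[-6.6,-8.2,-0.5],-2,1]]'
```

```text
time_s: 1.35
ee_pos: [0.3591, 0.0025, 0.2494]
eef_rot: [-3.141, -0.0, 3.032]
force: [-0.1, 0.5, 0.6]
grip_width: 0.0939
```

```bash
python3 -m creep '[[[-0.9,-0.2,0],0,1],[[-1.8,-0.4,0],0,1],[[-2.7,-0.6,0],0,1],[[-3.6,-0.9,0],0,1],[[-4.6,-1.2,0],0,1],[[-4.6,-1.2,0],0,1],[[-4.6,-1.2,0],0,1]]'; python3 - <<'E'
from h import *
c=snap("wrist","w1")
E
```

```text
time_s: 2.05
ee_pos: [0.5811, -0.0764, 0.248]
eef_rot: [3.141, -0.002, 3.038]
force: [-0.3, -0.3, 0.9]
grip_width: 0.0938
```

View pics/w1.png

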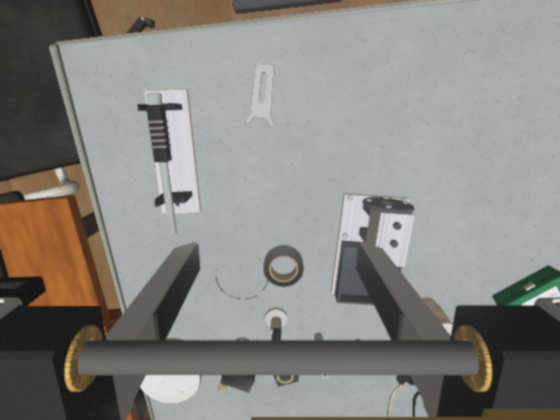

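The wrist picture shows the cradle base at (145..199, 89..213), the rod axis from about (153,95) to (173,232), and the stand base from (345,194) to (413,200).

```bash
python3 - <<'E'
from h import *
c=load("w1"); crop(c,120,75,100,170,4,"w1a"); crop(c,320,180,110,130,5,"w1b")
E
```

```text
(no output)
```

View pics/w1a.png

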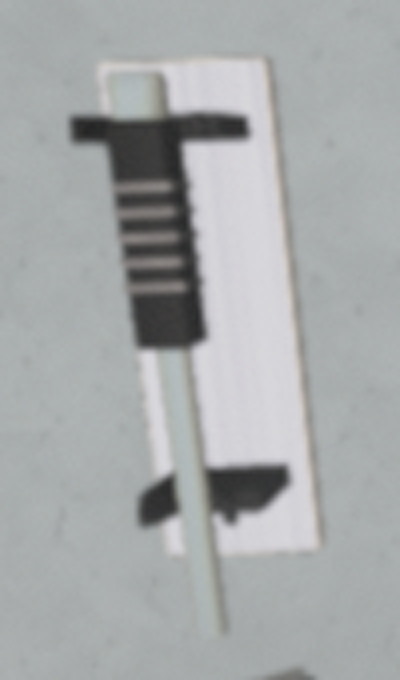

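View pics/w1b.png

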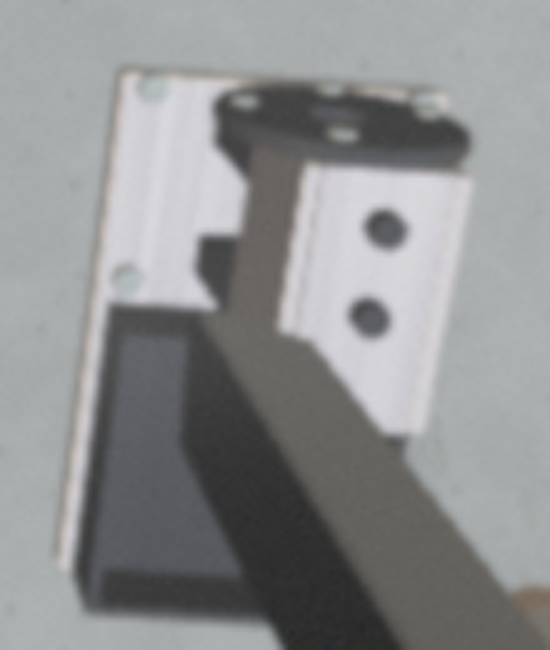

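```bash
python3 - <<'E'
from h import *
c=load("w1")
A=lambda p:(p[0]/4+120-.4,p[1]/4+75-.4); B=lambda p:(p[0]/5+320-.4,p[1]/5+180-.4)
def pr(n,g,z,pts): 
    q=np.array([plane(c,*g(p),z)[:2] for p in pts]); print(n,np.round(q,4).tolist(),"len",np.round(np.linalg.norm(np.diff(q,axis=0),axis=1),4),"ang",np.round(np.degrees(np.arctan2(np.diff(q,axis=0)[:,1],np.diff(q,axis=0)[:,0])),1)); return q
pr("cradle",A,.008,[(100,62),(270,60),(320,548),(168,552)])
pr("shank",A,.045,[(175,350),(215,633)])
pr("handletop L",A,.053,[(108,120),(138,346),(190,346),(165,120)])
pr("pommel",A,.045,[(135,72)])
pr("standbase",B,.008,[(447,90),(120,70),(60,570)])
pr("tubetop",B,.079,[(418,432),(472,178),(308,165),(280,330)])
pr("hole z60",B,.06,[(335,112)])
for p in [(335,112),(390,300)]: print(dep(c,*B(p)))
for p in [(155,210),(165,320),(190,450)]: print(dep(c,*A(p)))
E
```

```text
cradle [[0.4586, -0.2173], [0.4631, -0.1684], [0.6098, -0.1791], [0.6061, -0.2278]] len [0.049  0.1471 0.0488] ang [ 84.7  -4.2 -94.4]
shank [[0.5385, -0.1991], [0.6223, -0.2042]] len [0.0839] ang [-3.5]
handletop L [[0.4771, -0.2014], [0.5355, -0.2059], [0.537, -0.1919], [0.4787, -0.1867]] len [0.0585 0.0141 0.0585] ang [ -4.4  84.1 174.9]
pommel [[0.4656, -0.1948]] len [] ang []
standbase [[0.6189, 0.0873], [0.6051, 0.0053], [0.7458, -0.0178]] len [0.0832 0.1425] ang [-99.5  -9.3]
tubetop [[0.6755, 0.0543], [0.6173, 0.0653], [0.6109, 0.0309], [0.6479, 0.0243]] len [0.0592 0.035  0.0376] ang [ 169.2 -100.6  -10.1]
hole z60 [[0.6057, 0.0427]] len [] ang []
[0.60912479 0.04617785 0.04886753]
[0.64190424 0.04693594 0.08230255]
[ 0.5006912  -0.19450943  0.05145617]
[ 0.52941858 -0.19746968  0.05229192]
[ 0.56614762 -0.19902456  0.04916348]
```

```bash
python3 -m creep '[[[0.2,0.65,0.6],0.1,1],[[0.4,1.3,1.2],0.2,1],[[0.6,1.95,1.8],0.3,1],[[0.8,2.6,2.4],0.4,1],[[0.8,2.6,2.75],0.5,1],[[0.8,2.6,2.75],0.5,1],[[0.8,2.6,2.75],0.5,1]]'; python3 - <<'E'
from h import *
c=snap("wrist","w2"); crop(c,180,200,190,150,4,"w2c")
E
```

```text
time_s: 2.8
ee_pos: [0.5545, 0.0568, 0.1135]
eef_rot: [3.141, 0.002, 2.969]
force: [0.4, -0.1, 0.3]
grip_width: 0.0939
```

View pics/w2.png

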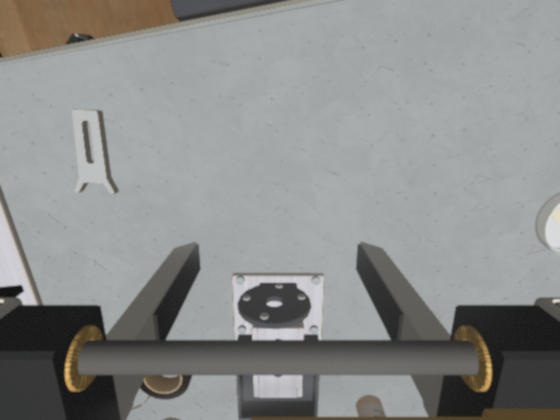

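View pics/w2c.png

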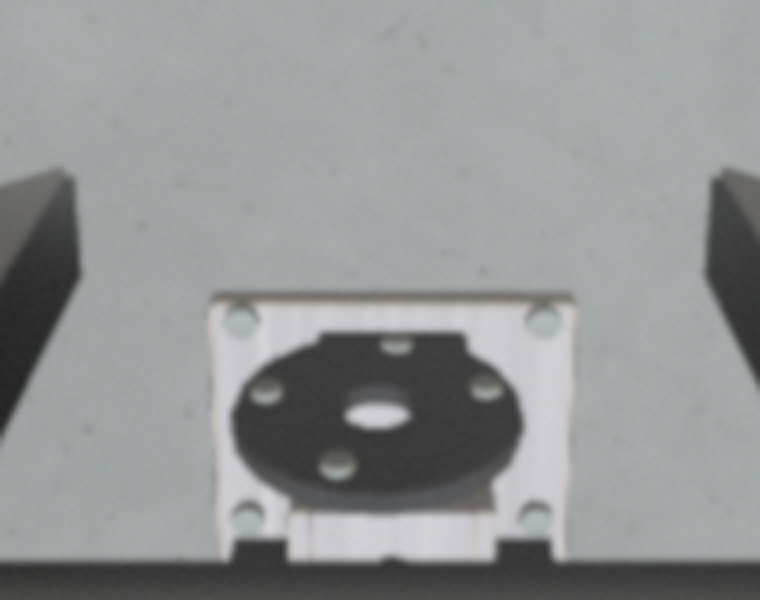

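```bash
python3 - <<'E'
from h import *
c=load("w2"); C=lambda p:(p[0]/4+180-.4,p[1]/4+200-.4)
g=cv2.cvtColor(c["img"],cv2.COLOR_RGB2GRAY)
# disc/hole row profile
for r in (300,302,304): print(r,g[r,232:318].tolist())
def pr(n,z,pts):
    q=np.array([plane(c,*C(p),z)[:2] for p in pts]); d=np.diff(q,axis=0); print(n,np.round(q,4).tolist(),np.round(np.linalg.norm(d,axis=1),4),np.round(np.degrees(np.arctan2(d[:,1],d[:,0])),1))
for z in (.055,.056,.057,.058): pr("hole",z,[(377,409)])
pr("disc ends",.056,[(232,420),(523,420)])
pr("base",.008,[(220,555),(211,300),(576,304),(563,555)])
pr("bolts near/far",.009,[(240,320),(543,322)]); pr("far",.009,[(247,518),(536,518)])
pr("tubetop",.079,[(288,510),(497,510)])
print(dep(c,*C((377,370))),dep(c,*C((300,420))),dep(c,*C((450,420))),dep(c,*C((377,460))))
E
```

```text
300 [160, 182, 198, 203, 204, 196, 165, 113, 72, 62, 71, 92, 117, 129, 135, 131, 113, 91, 70, 62, 57, 59, 60, 58, 58, 59, 59, 59, 58, 60, 58, 60, 60, 64, 70, 81, 90, 100, 109, 118, 126, 125, 126, 124, 119, 114, 107, 99, 89, 80, 70, 64, 62, 61, 62, 60, 60, 62, 61, 59, 61, 62, 59, 62, 61, 61, 67, 76, 82, 88, 85, 76, 69, 63, 62, 63, 74, 117, 173, 195, 201, 203, 204, 208, 207, 206]
302 [166, 185, 199, 201, 196, 166, 115, 75, 60, 59, 59, 59, 60, 60, 60, 62, 60, 58, 60, 59, 58, 58, 61, 60, 60, 60, 59, 60, 59, 60, 59, 59, 60, 67, 97, 136, 165, 186, 197, 199, 199, 198, 200, 200, 199, 197, 191, 182, 163, 130, 92, 66, 59, 60, 63, 60, 61, 60, 60, 60, 61, 60, 61, 61, 63, 60, 59, 61, 60, 63, 62, 61, 61, 61, 62, 63, 64, 93, 151, 187, 200, 204, 205, 207, 207, 208]
304 [173, 190, 199, 202, 193, 149, 92, 64, 58, 60, 58, 59, 58, 60, 59, 59, 60, 61, 59, 58, 60, 60, 60, 59, 61, 61, 60, 57, 60, 57, 59, 59, 59, 74, 119, 166, 193, 201, 205, 206, 207, 208, 207, 206, 207, 205, 199, 195, 181, 150, 106, 74, 61, 58, 60, 61, 60, 60, 60, 62, 61, 61, 61, 61, 60, 61, 59, 60, 61, 60, 62, 60, 60, 62, 60, 61, 61, 75, 121, 174, 196, 202, 205, 207, 207, 208]
hole [[0.6091, 0.0449]] [] []
hole [[0.6084, 0.045]] [] []
hole [[0.6078, 0.0451]] [] []
hole [[0.6072, 0.0453]] [] []
disc ends [[0.6061, 0.0174], [0.6156, 0.072]] [0.0554] [80.1]
base [[0.6716, -0.0051], [0.6046, 0.0072], [0.6197, 0.0881], [0.6857, 0.0762]] [0.0681 0.0823 0.0671] [169.7  79.4 -10.2]
bolts near/far [[0.6101, 0.0128], [0.6223, 0.0801]] [0.0684] [79.7]
far [[0.6617, 0.0037], [0.6735, 0.0712]] [0.0685] [80.1]
tubetop [[0.6111, 0.0291], [0.6173, 0.0649]] [0.0364] [80.1]
[0.60837344 0.04487109 0.04217026] [0.60541623 0.03103647 0.06055078] [0.61049962 0.05852919 0.06011767] [0.60835769 0.04520867 0.07233451]
```

```bash
python3 -m creep '[[[0,-0.9,0.1],-0.1,1],[[0.05,-1.8,0.1],-0.25,1],[[0.05,-2.7,0.1],-0.4,1],[[0.05,-3.6,0.15],-0.55,1],[[0.05,-4.5,0.15],-0.7,1],[[0.05,-5.15,0.15],-0.7,1],[[0.05,-5.15,0.15],-0.7,1],[[0.05,-5.15,0.15],-0.7,1]]'; python3 - <<'E'
from h import *
c=snap("wrist","w3"); crop(c,190,120,180,200,3,"w3c")
E
```

```text
time_s: 3.65
ee_pos: [0.5078, -0.1974, 0.1056]
eef_rot: [-3.141, 0.002, 3.064]
force: [0.1, 0.1, -0.2]
grip_width: 0.094
```

View pics/w3c.png

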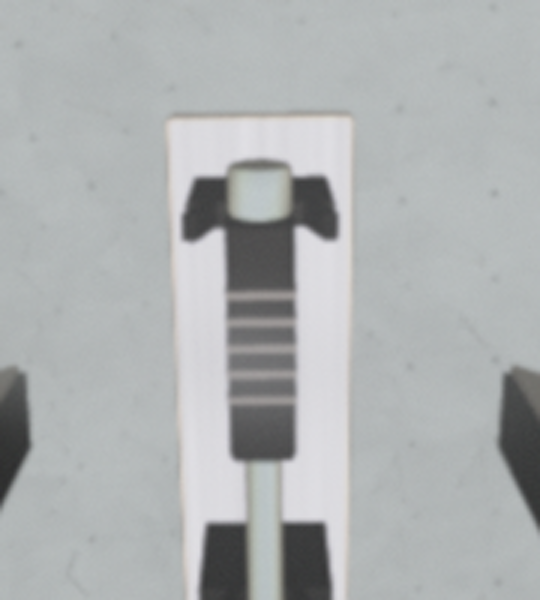

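```bash
python3 - <<'E'
from h import *
c=load("w3"); C=lambda p:(p[0]/3+190-.33,p[1]/3+120-.33)
def pr(n,z,pts):
    q=np.array([plane(c,*C(p),z)[:2] for p in pts]); d=np.diff(q,axis=0); print(n,np.round(q,4).tolist(),np.round(np.linalg.norm(d,axis=1),4),np.round(np.degrees(np.arctan2(d[:,1],d[:,0])),1))
pr("handle axis",.053,[(260.5,225),(263.5,458)])
pr("mid band",.053,[(262,349)])
pr("widths",.053,[(228,350),(296,350)])
pr("cradle near",.008,[(167,120),(352,118)]); pr("sides",.008,[(167,120),(190,595)]);pr("sides",.008,[(352,118),(345,595)])
print(dep(c,*C((262,335))))
E
```

```text
handle axis [[0.478, -0.1953], [0.5356, -0.1991]] [0.0577] [-3.8]
mid band [[0.5076, -0.1973]] [] []
widths [[0.5072, -0.2052], [0.5085, -0.1894]] [0.0158] [85.6]
cradle near [[0.4592, -0.2186], [0.4624, -0.1702]] [0.0485] [86.2]
sides [[0.4592, -0.2186], [0.6036, -0.2269]] [0.1446] [-3.3]
sides [[0.4624, -0.1702], [0.6073, -0.1798]] [0.1451] [-3.8]
[ 0.50381409 -0.19698151  0.05390961]
```

```bash
python3 -m creep '[[[0,0,0.3],-0.05,1],[[0,0,0.6],-0.05,1],[[0,0,0.9],-0.05,1],[[0,0,1.1],-0.05,1],[[0,0,1.2],-0.05,1],[[0,0,1.2],-0.05,0.5],[[0,0,1.2],-0.05,0.3],[[0,0,1.2],-0.05,0.1],[[0,0,1.2],-0.05,0],[[0,0,1.2],-0.05,0],[[0,0,1.2],-0.05,0],[[0,0,1.2],-0.05,0]]' 40; python3 -m creep '[[[0,0,0],0,0],[[0,0,0],0,0]]'
```

```text
time_s: 4.9
ee_pos: [0.5078, -0.1966, 0.0445]
eef_rot: [-3.142, 0.0, 3.073]
force: [0.5, -0.1, -0.4]
grip_width: 0.0415
time_s: 5.1
ee_pos: [0.5078, -0.1966, 0.0444]
eef_rot: [3.142, -0.0, 3.073]
force: [0.5, 1.0, 0.5]
grip_width: 0.0255
```

```bash
python3 -m creep '[[[0,0,0],0,0],[[0,0,0],0,0],[[0,0,0],0,0],[[0,0,0],0,0]]'; python3 - <<'E'
from station import telemetry as t
print(t.get_obs()["force"],t.get_obs()["moment"],t.get_obs()["ee_pos"],t.get_obs()["eef_rot"],t.get_obs()["grip_width"])
E
```

```text
time_s: 5.5
ee_pos: [0.5077, -0.1966, 0.0444]
eef_rot: [-3.142, -0.0, 3.073]
force: [-0.6, 0.5, -0.8]
grip_width: 0.0159
[-0.64106819  0.53821174 -0.82547053] [-0.02735972 -0.02075072 -0.02973187] [ 0.50774523 -0.19664365  0.04443724] [-3.14155896e+00 -1.05426355e-05  3.07294363e+00] 0.01585721614826704
```

```bash
python3 -m creep '[[[0,0,-0.1],0,0],[[0,0,-0.3],0,0],[[0,0,-0.6],0,0],[[0,0,-0.9],0,0],[[0,0,-1.2],0,0],[[0,0,-1.5],0,0],[[0,0,-1.5],0,0],[[0,0,-1.5],0,0]]'; python3 - <<'E'
from h import *
from station import telemetry as t
o=t.get_obs(); print(o["force"],o["moment"],o["eef_rot"])
c=snap("wrist","w4"); crop(c,190,120,180,230,2.6,"w4c")
E
```

```text
time_s: 6.3
ee_pos: [0.5077, -0.1966, 0.1196]
eef_rot: [-3.141, 0.0, 3.073]
force: [-0.5, 0.5, -0.3]
grip_width: 0.0159
[-0.50710942  0.53123901 -0.26036592] [ 0.05787465  0.03121256 -0.01449549] [-3.14142902e+00  4.38387067e-04  3.07296757e+00]
```

View pics/w4c.png

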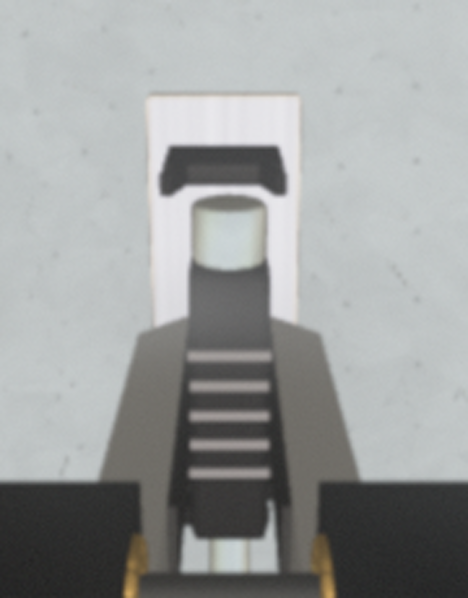

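```bash
python3 -m creep '[[[0.1,0.6,0],0.1,0],[[0.3,1.2,0],0.2,0],[[0.5,1.9,0],0.3,0],[[0.7,2.6,0],0.4,0],[[0.8,3.3,0],0.5,0],[[1,4,0],0.6,0],[[1.1,4.7,0],0.76,0],[[1.11,5.25,0.2],0.76,0],[[1.11,5.25,0.6],0.76,0],[[1.11,5.25,1],0.76,0],[[1.11,5.25,1.28],0.76,0],[[1.11,5.25,1.28],0.76,0]]'; python3 -m creep '[[[0,0,0],0,0]]'; python3 - <<'E'
from h import *
c=snap("scene","s5"); crop(c,230,170,80,80,8,"s5c")
d=snap("side","d5"); crop(d,220,140,80,100,6,"d5c")
from station import telemetry as t
o=t.get_obs(); print(o["force"],o["moment"],o["ee_pos"],o["eef_rot"])
E
```

```text
time_s: 7.55
ee_pos: [0.469, 0.069, 0.0533]
eef_rot: [-3.141, -0.004, 2.967]
force: [0.7, -0.7, -0.3]
grip_width: 0.016
time_s: 7.65
ee_pos: [0.4702, 0.069, 0.0554]
eef_rot: [-3.141, -0.001, 2.967]
force: [-0.3, -0.1, -0.2]
grip_width: 0.0155
[-0.64238098  0.10960307 -0.45765607] [ 0.01453099 -0.01813027  0.09658127] [0.47070285 0.06902333 0.05606903] [3.14137124e+00 8.07853168e-04 2.96667622e+00]
```

View pics/s5c.png

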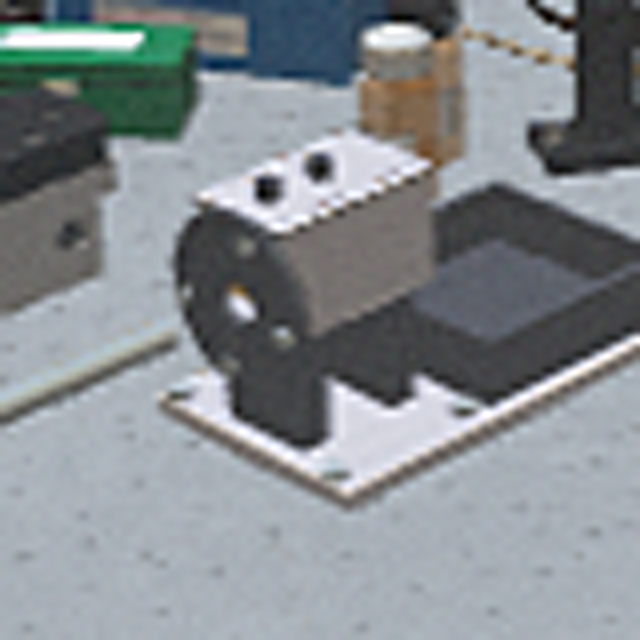

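View pics/d5c.png

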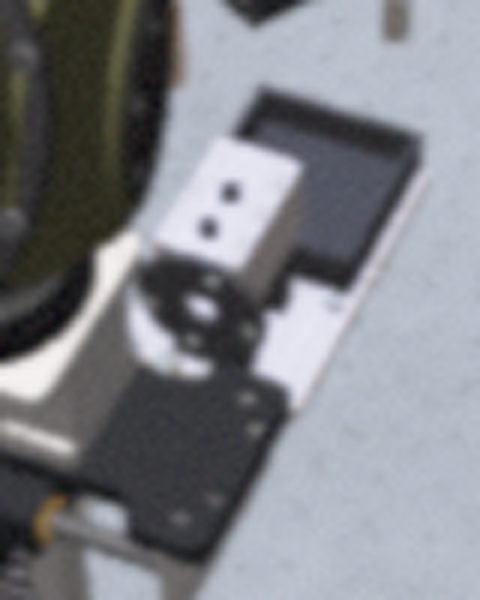

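```bash
python3 - <<'E'
from h import *
c=load("s5")
T=np.array([.4707,.0690,.0566]); d=np.array([.9848,-.1736,0])
C=lambda p:((p+.5-0)/1)
for n,P in [("tip",T+.115*d),("shank root",T+.04*d),("mid",T+.07*d),("hole",[.6084,.0449,.056]),("hole z60",[.6084,.0449,.06])]:
    p=proj(c,P); print(n,np.round((p-[230,170]+.5)*8-.5,1))
g=c["img"][:,:,:].astype(int)
crop(c,190,190,80,60,10,"s5d")
E
```

```text
tip [167.7 329.6]
shank root [-49.3 428. ]
mid [ 40.2 387.4]
hole [234.4 301. ]
hole z60 [233.7 288.4]
```

View pics/s5d.png

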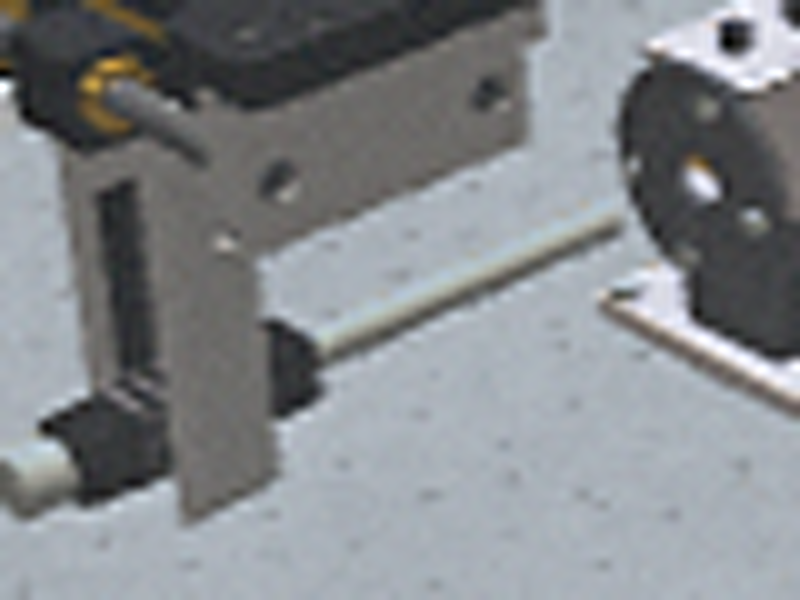

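```bash
python3 -m creep '[[[-0.1,0,0],0,0],[[-0.2,0,0],0,0],[[-0.3,0,0],0,0],[[-0.38,0,0],0,0],[[-0.4,0,0],0,0],[[-0.4,0,0],0,0],[[-0.4,0,0],0,0]]';python3 -m creep '[[[-0.02,0,0],0,0],[[-0.04,0,0],0,0],[[-0.04,0,0],0,0]]'; python3 -m creep '[[[-0.02,0,0],0,0],[[-0.04,0,0],0,0],[[-0.04,0,0],0,0]]'; python3 - <<'E'
from h import *
c=snap("scene","s6"); crop(c,210,175,80,60,10,"s6d")
from station import telemetry as t
o=t.get_obs(); print(o["force"],o["moment"],o["ee_pos"],o["eef_rot"])
E
```

```text
time_s: 8.45
ee_pos: [0.4899, 0.0656, 0.0554]
eef_rot: [-3.142, -0.0, 2.967]
force: [-0.4, -0.2, -0.7]
grip_width: 0.0155
time_s: 8.75
ee_pos: [0.4921, 0.0652, 0.0555]
eef_rot: [3.142, 0.0, 2.967]
force: [-0.6, -0.1, -1.1]
grip_width: 0.0157
time_s: 9.05
ee_pos: [0.4941, 0.0649, 0.0555]
eef_rot: [3.142, 0.0, 2.967]
force: [0.4, -0.7, -0.4]
grip_width: 0.0152
[ 0.21326219 -0.31707342 -1.05578892] [ 0.03399056  0.01967161 -0.01199211] [0.49404134 0.06486832 0.05543592] [-3.14157661e+00 -5.20547251e-05  2.96679186e+00]
```

View pics/s6d.png

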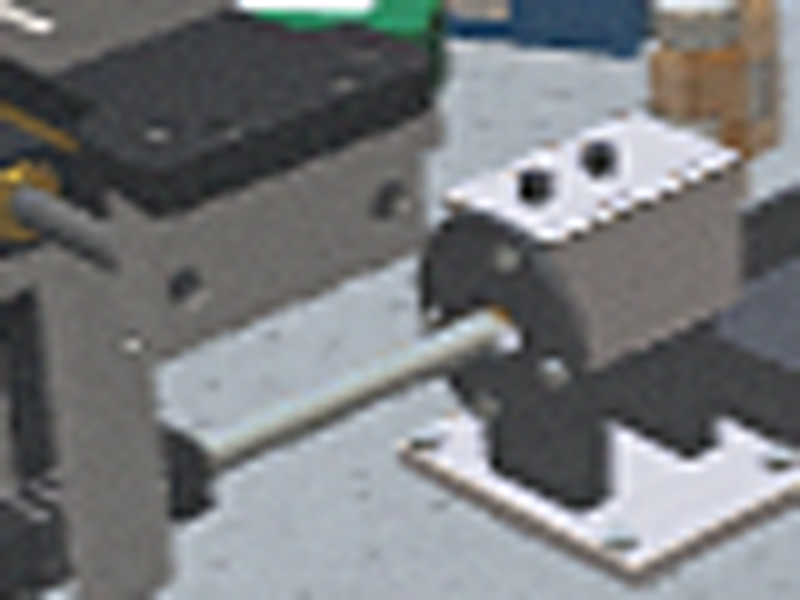

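```bash
python3 -m creep '[[[-0.02,0,0],0,0],[[-0.02,0,0],0,0]]'; python3 -m creep '[[[-0.02,0,0],0,0],[[-0.02,0,0],0,0]]'; python3 -m creep '[[[-0.02,0,0],0,0],[[-0.02,0,0],0,0]]'
```

```text
time_s: 9.3
ee_pos: [0.4951, 0.0647, 0.0555]
eef_rot: [-3.142, 0.0, 2.967]
force: [0.4, 0.1, -1.1]
grip_width: 0.0158
time_s: 9.5
ee_pos: [0.4961, 0.0645, 0.0555]
eef_rot: [-3.142, 0.0, 2.967]
force: [0.3, 0.6, -1.1]
grip_width: 0.0156
time_s: 9.7
ee_pos: [0.4971, 0.0644, 0.0555]
eef_rot: [-3.142, 0.0, 2.967]
force: [-0.3, 0.2, -0.2]
grip_width: 0.0158
```

```bash
python3 -m creep '[[[-0.02,0,0],0,0],[[-0.02,0,0],0,0]]'; python3 -m creep '[[[-0.02,0,0],0,0],[[-0.02,0,0],0,0]]'; python3 -m creep '[[[-0.02,0,0],0,0],[[-0.02,0,0],0,0]]';python3 -m creep '[[[-0.02,0,0],0,0],[[-0.02,0,0],0,0]]'
```

```text
time_s: 9.9
ee_pos: [0.4981, 0.0642, 0.0555]
eef_rot: [3.142, 0.0, 2.967]
force: [-0.4, -0.3, -0.7]
grip_width: 0.0155
time_s: 10.1
ee_pos: [0.499, 0.064, 0.0555]
eef_rot: [3.142, 0.0, 2.967]
force: [-0.0, -0.2, -1.7]
grip_width: 0.0163
time_s: 10.3
ee_pos: [0.5, 0.0638, 0.0555]
eef_rot: [-3.142, 0.0, 2.967]
force: [-0.3, -0.2, -0.8]
grip_width: 0.0155
time_s: 10.5
ee_pos: [0.501, 0.0636, 0.0555]
eef_rot: [-3.142, 0.0, 2.967]
force: [-0.1, 0.2, -1.1]
grip_width: 0.0157
```

```bash
python3 -m creep '[[[-0.01,0,0],0,0],[[-0.02,0,0],0,0],[[-0.03,0,0],0,0],[[-0.04,0,0],0,0]]'; python3 -m creep '[[[-0.01,0,0],0,0],[[-0.02,0,0],0,0],[[-0.03,0,0],0,0],[[-0.04,0,0],0,0]]'; python3 -m creep '[[[-0.01,0,0],0,0],[[-0.02,0,0],0,0],[[-0.03,0,0],0,0],[[-0.04,0,0],0,0]]'
```

```text
time_s: 10.9
ee_pos: [0.5029, 0.0633, 0.0555]
eef_rot: [3.142, 0.0, 2.967]
force: [-0.5, -0.3, -0.2]
grip_width: 0.0155
time_s: 11.3
ee_pos: [0.5049, 0.063, 0.0555]
eef_rot: [-3.142, 0.0, 2.967]
force: [0.1, -0.1, -0.8]
grip_width: 0.0155
time_s: 11.7
ee_pos: [0.5065, 0.0626, 0.0553]
eef_rot: [-3.141, -0.001, 2.967]
force: [-4.4, 1.7, -0.3]
grip_width: 0.016
```

```bash
python3 -m creep '[[[-0.01,0,0],0,0],[[-0.02,0,0],0,0],[[-0.02,0,0],0,0]]'; python3 -m creep '[[[-0.01,0,0],0,0],[[-0.02,0,0],0,0],[[-0.02,0,0],0,0]]'; python3 -m creep '[[[-0.01,0,0],0,0],[[-0.02,0,0],0,0],[[-0.02,0,0],0,0]]'
```

```text
time_s: 12.0
ee_pos: [0.507, 0.0626, 0.0551]
eef_rot: [-3.141, -0.002, 2.967]
force: [-5.6, 1.5, 0.1]
grip_width: 0.0153
time_s: 12.3
ee_pos: [0.5079, 0.0624, 0.0551]
eef_rot: [-3.141, -0.002, 2.967]
force: [-6.0, 0.6, -0.7]
grip_width: 0.0157
time_s: 12.6
ee_pos: [0.5089, 0.0622, 0.0551]
eef_rot: [-3.141, -0.002, 2.967]
force: [-6.3, 1.0, 0.7]
grip_width: 0.0157
```

```bash
python3 -m creep '[[[-0.02,0,0],0,0],[[-0.04,0,0],0,0],[[-0.06,0,0],0,0],[[-0.08,0,0],0,0],[[-0.1,0,0],0,0],[[-0.12,0,0],0,0],[[-0.14,0,0],0,0],[[-0.16,0,0],0,0]]'; python3 -m creep '[[[-0.02,0,0],0,0],[[-0.04,0,0],0,0],[[-0.06,0,0],0,0],[[-0.08,0,0],0,0],[[-0.1,0,0],0,0],[[-0.12,0,0],0,0],[[-0.14,0,0],0,0],[[-0.16,0,0],0,0]]'
```

```text
time_s: 13.4
ee_pos: [0.5167, 0.0608, 0.055]
eef_rot: [-3.141, -0.003, 2.967]
force: [-7.0, 1.7, 0.8]
grip_width: 0.0158
time_s: 14.2
ee_pos: [0.5246, 0.0594, 0.055]
eef_rot: [-3.141, -0.003, 2.967]
force: [-7.6, 1.1, 1.5]
grip_width: 0.0157
```

```bash
python3 -m creep '[[[-0.02,0,0],0,0],[[-0.04,0,0],0,0],[[-0.06,0,0],0,0],[[-0.08,0,0],0,0],[[-0.1,0,0],0,0],[[-0.12,0,0],0,0],[[-0.14,0,0],0,0],[[-0.16,0,0],0,0]]'; python3 -m creep '[[[-0.02,0,0],0,0],[[-0.04,0,0],0,0],[[-0.06,0,0],0,0],[[-0.08,0,0],0,0],[[-0.1,0,0],0,0],[[-0.12,0,0],0,0],[[-0.14,0,0],0,0],[[-0.16,0,0],0,0]]'; python3 - <<'E'
from h import *
c=snap("scene","s7"); crop(c,200,170,130,80,6,"s7d")
from station import telemetry as t
o=t.get_obs(); print(o["force"],o["moment"],o["ee_pos"],o["eef_rot"])
E
```

```text
time_s: 15.0
ee_pos: [0.5325, 0.058, 0.055]
eef_rot: [-3.141, -0.003, 2.967]
force: [-6.4, 1.1, 1.4]
grip_width: 0.0155
time_s: 15.8
ee_pos: [0.5415, 0.0565, 0.0555]
eef_rot: [3.142, 0.0, 2.967]
force: [-1.4, 0.2, -0.5]
grip_width: 0.0159
[-1.93990813 -0.07855068 -0.28002839] [ 0.04801664  0.23772177 -0.01112024] [0.54159353 0.05648757 0.0555423 ] [3.14151882e+00 4.04420739e-04 2.96677575e+00]
```

View pics/s7d.png

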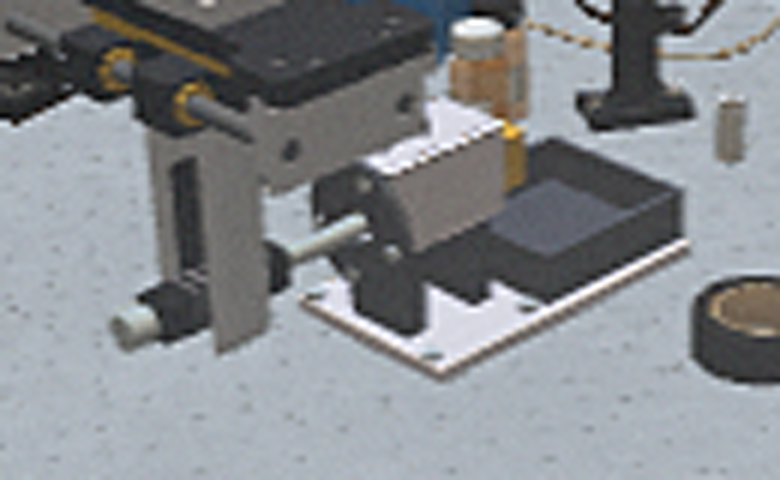

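The slug is showing at the tube's far end, at crop position (514,155), and the force has dropped. I'll keep pushing to about 70 mm depth.

```bash
python3 -m creep '[[[-0.02,0,0],0,0],[[-0.04,0,0],0,0],[[-0.06,0,0],0,0],[[-0.08,0,0],0,0],[[-0.1,0,0],0,0],[[-0.12,0,0],0,0],[[-0.14,0,0],0,0],[[-0.16,0,0],0,0]]'; python3 -m creep '[[[-0.02,0,0],0,0],[[-0.04,0,0],0,0],[[-0.06,0,0],0,0],[[-0.08,0,0],0,0],[[-0.1,0,0],0,0],[[-0.12,0,0],0,0],[[-0.14,0,0],0,0],[[-0.16,0,0],0,0]]';  python3 -m creep '[[[-0.02,0,0],0,0],[[-0.04,0,0],0,0],[[-0.06,0,0],0,0],[[-0.08,0,0],0,0],[[-0.1,0,0],0,0],[[-0.12,0,0],0,0],[[-0.14,0,0],0,0],[[-0.14,0,0],0,0]]'; python3 - <<'E'
from h import *
c=snap("scene","s8"); crop(c,200,170,130,80,6,"s8d")
E
```

```text
time_s: 16.65
ee_pos: [0.5493, 0.0551, 0.0554]
eef_rot: [-3.142, 0.0, 2.967]
force: [0.2, -0.1, -0.5]
grip_width: 0.0155
time_s: 17.45
ee_pos: [0.5571, 0.0537, 0.0554]
eef_rot: [-3.142, -0.0, 2.967]
force: [-0.2, 0.5, -1.2]
grip_width: 0.0156
time_s: 18.25
ee_pos: [0.564, 0.0525, 0.0555]
eef_rot: [3.142, 0.0, 2.967]
force: [0.1, -0.1, -0.3]
grip_width: 0.0159
```

View pics/s8d.png

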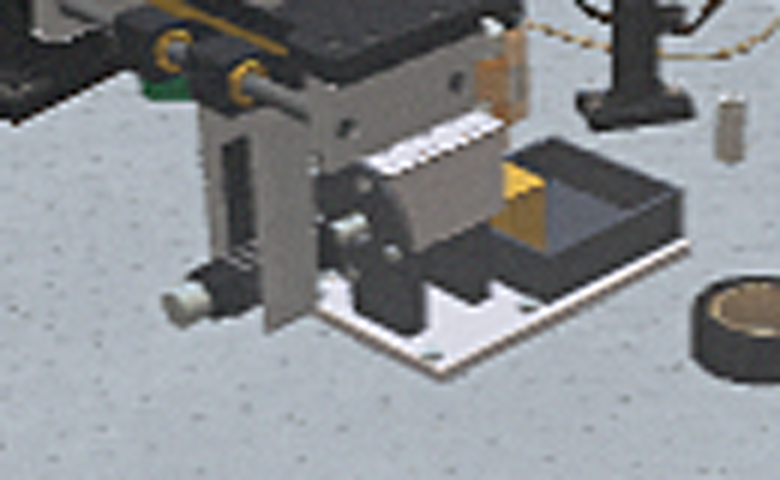

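The slug has dropped into the tray area, at crop position (522,205). I'll withdraw the rod straight back.

```bash
python3 -m creep '[[[0.05,0,0],0,0],[[0.15,0,0],0,0],[[0.25,0,0],0,0],[[0.4,0,0],0,0],[[0.55,0,0],0,0],[[0.7,0,0],0,0],[[0.9,0,0],0,0],[[1.1,0,0],0,0],[[1.3,0,0],0,0],[[1.5,0,0],0,0],[[1.7,0,0],0,0],[[1.9,0,0],0,0]]'; python3 -m creep '[[[0.2,0,0],0,0],[[0.2,0,-0.4],0,0],[[0.2,0,-0.8],0,0],[[0.2,0,-1.2],0,0],[[0.2,0,-1.3],0,0],[[0.2,0,-1.3],0,0],[[0.2,0,-1.3],0,0]]'; python3 - <<'E'
from h import *
c=snap("scene","s9"); crop(c,200,170,130,80,6,"s9d")
d=snap("side","d9"); crop(d,200,130,120,100,6,"d9d")
from station import telemetry as t
o=t.get_obs(); print(o["force"],o["moment"],o["ee_pos"],o["eef_rot"])
E
```

```text
time_s: 19.5
ee_pos: [0.4696, 0.0692, 0.0555]
eef_rot: [-3.142, 0.0, 2.967]
force: [-0.5, -0.1, -1.6]
grip_width: 0.016
time_s: 20.2
ee_pos: [0.46, 0.0708, 0.1195]
eef_rot: [-3.141, -0.001, 2.967]
force: [0.0, -0.3, -1.7]
grip_width: 0.0155
[ 0.13792085  0.57134658 -0.43459799] [-0.01535187  0.01994029 -0.0214267 ] [0.46003905 0.07074775 0.11945091] [-3.14116632e+00 -1.57753246e-03  2.96681520e+00]
```

View pics/s9d.png

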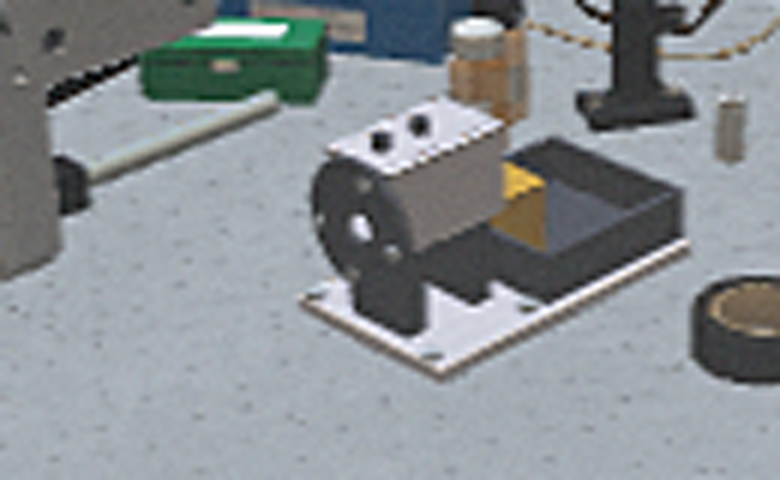

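View pics/d9d.png

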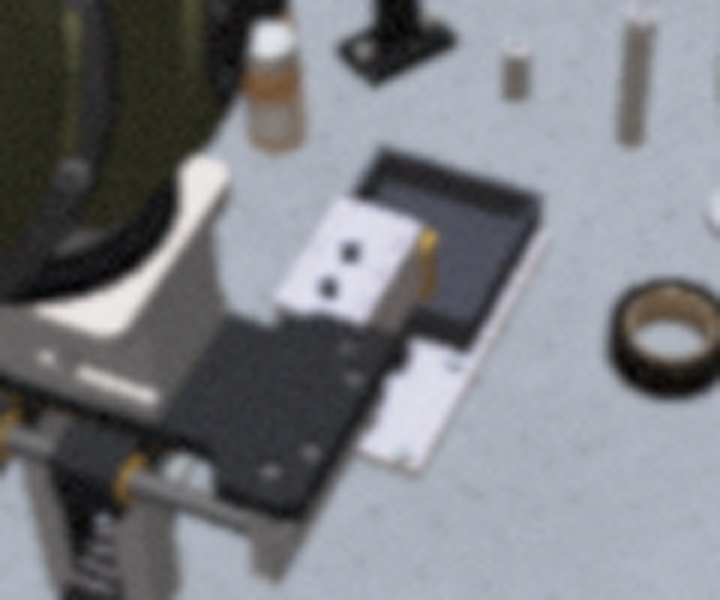

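```bash
python3 - <<'E'
from h import *
org=np.array([.6093,.0479]); a=np.radians(-10); ex=np.array([np.cos(a),np.sin(a)]); ey=np.array([-ex[1],ex[0]])
for n in ("s9","d9"):
    c=load(n); h=cv2.cvtColor(c["img"],cv2.COLOR_RGB2HSV); m=(h[...,1]>110)&(h[...,0]>12)&(h[...,0]<35)
    vs,us=np.nonzero(m); P=[]
    for u,v in zip(us,vs):
        p=dep(c,u,v); q=(p[:2]-org); s=np.array([q@ex,q@ey,p[2]])
        if 0.05<s[0]<.16 and abs(s[1])<.045: P.append(s)
    P=np.array(P)*1000; print(n,len(P)); print(np.round(P[::max(1,len(P)//30)]).astype(int).tolist())
E
```

```text
s9 106
[[93, 11, 43], [90, 4, 44], [65, -17, 57], [90, -3, 44], [65, -18, 55], [86, -6, 43], [94, -9, 41], [79, -10, 44], [65, -18, 50], [84, -11, 41], [79, -10, 39], [89, -10, 36], [86, -10, 34], [75, -10, 35], [86, -9, 31], [70, -9, 34], [75, -13, 34], [69, -6, 31], [75, -11, 30], [85, -10, 26], [75, -10, 27], [85, -10, 23], [82, -10, 22], [88, -10, 17], [155, 43, -881], [147, 45, -880], [156, 39, -884], [142, 41, -877], [151, 34, -880], [140, 43, -883], [148, 36, -884], [153, 26, -879], [136, 45, -886], [141, 34, -880], [152, 25, -883], [159, 17, -882]]
d9 374
[[93, -8, 43], [125, 30, -886], [126, 11, -880], [119, 18, -882], [141, -31, -884], [124, 0, -888], [99, 38, -878], [119, -11, -877], [97, 32, -881], [118, -16, -882], [98, 23, -887], [117, -27, -881], [97, 18, -890], [114, -32, -881], [93, 11, -885], [113, -38, -885], [91, 5, -886], [108, -45, -877], [85, -2, -876], [66, 37, -883], [87, -15, -880], [65, 28, -883], [88, -20, -888], [61, 21, -878], [85, -31, -883], [64, 3, -879], [54, 23, -887], [78, -34, -886], [66, -25, -877], [64, -30, -880], [64, -40, -880], [51, -40, -884]]
```

```bash
python3 -m creep '[[[-0.2,-0.6,0],-0.1,0],[[-0.4,-1.2,0],-0.2,0],[[-0.6,-1.9,0],-0.3,0],[[-0.9,-2.6,0],-0.4,0],[[-1.2,-3.3,0],-0.5,0],[[-1.5,-4,0],-0.6,0],[[-1.7,-4.6,0],-0.76,0],[[-1.87,-5.1,0],-0.76,0],[[-1.87,-5.1,0],-0.76,0],[[-1.87,-5.1,0],-0.76,0],[[-1.87,-5.1,0],-0.76,0]]'; python3 - <<'E'
from h import *
from station import telemetry as t
o=t.get_obs(); print(o["ee_pos"],o["eef_rot"])
c=snap("wrist","w10"); crop(c,190,120,180,230,2.6,"w10c")
E
```

```text
time_s: 21.4
ee_pos: [0.508, -0.1957, 0.12]
eef_rot: [3.141, -0.001, 3.074]
force: [0.1, 0.3, -0.6]
grip_width: 0.0154
[ 0.50803829 -0.19570125  0.11998863] [ 3.14117955e+00 -8.78975144e-04  3.07352911e+00]
```

View pics/w10c.png

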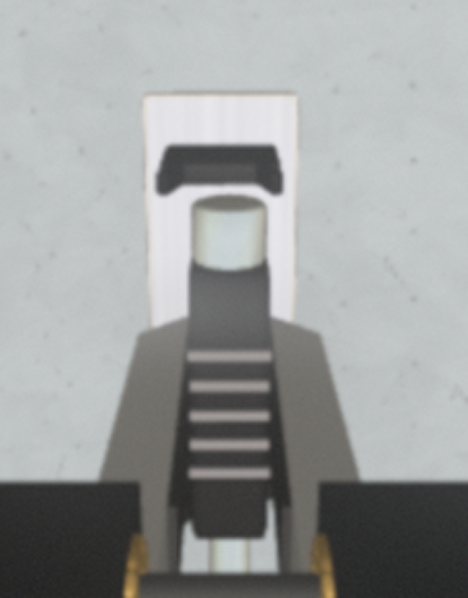

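No slip: the bands sit at the same pixels as before. I'll lower the rod with a 1 mm correction in y.

```bash
python3 -m creep '[[[0,-0.02,0.3],0,0],[[0,-0.02,0.6],0,0],[[0,-0.02,0.9],0,0],[[0,-0.02,1.1],0,0],[[0,-0.02,1.25],0,0],[[0,-0.02,1.35],0,0],[[0,-0.02,1.42],0,0],[[0,-0.02,1.46],0,0],[[0,-0.02,1.48],0,0],[[0,-0.02,1.5],0,0],[[0,-0.02,1.5],0,0]]'; python3 -m creep '[[[0,0,0],0,0]]'
```

```text
time_s: 22.55
ee_pos: [0.5082, -0.1976, 0.0455]
eef_rot: [-3.141, 0.0, 3.073]
force: [0.1, -0.8, -0.4]
grip_width: 0.0154
time_s: 22.65
ee_pos: [0.5083, -0.1976, 0.0456]
eef_rot: [-3.141, 0.0, 3.073]
force: [0.4, 0.6, -1.1]
grip_width: 0.0157
```

```bash
python3 -m creep '[[[0.01,0.02,0],0,0],[[0.01,0.02,0.012],0,0],[[0.01,0.02,0.022],0,0],[[0.01,0.02,0.022],0,0]]'
```

```text
time_s: 23.05
ee_pos: [0.5078, -0.1965, 0.0444]
eef_rot: [-3.142, 0.0, 3.073]
force: [-0.7, 0.0, -0.1]
grip_width: 0.0154
```

Back at the grasp pose. I'll release gently, then rise straight up.

```bash
python3 -m creep '[[[0,0,0],0,0.25],[[0,0,0],0,0.35],[[0,0,0],0,0.5],[[0,0,0],0,0.6],[[0,0,0],0,0.6],[[0,0,0],0,0.6],[[0,0,0],0,0.6],[[0,0,0],0,0.6],[[0,0,0],0,0.6]]'; python3 -m creep '[[[0,0,-0.2],0,0.6],[[0,0,-0.5],0,0.6],[[0,0,-0.9],0,0.6],[[0,0,-1.2],0,0.6],[[0,0,-1.2],0,0.6],[[0,0,-1.2],0,0.6]]'; python3 - <<'E'
from h import *
c=snap("wrist","w11"); crop(c,190,120,180,200,3,"w11c")
C=lambda p:(p[0]/3+190-.33,p[1]/3+120-.33)
E
```

```text
time_s: 23.95
ee_pos: [0.5078, -0.1965, 0.0443]
eef_rot: [-3.142, -0.0, 3.073]
force: [-0.1, 0.6, -0.1]
grip_width: 0.0559
time_s: 24.55
ee_pos: [0.5077, -0.1965, 0.1044]
eef_rot: [-3.141, 0.0, 3.073]
force: [0.0, -0.2, -0.6]
grip_width: 0.0562
```

View pics/w11c.png

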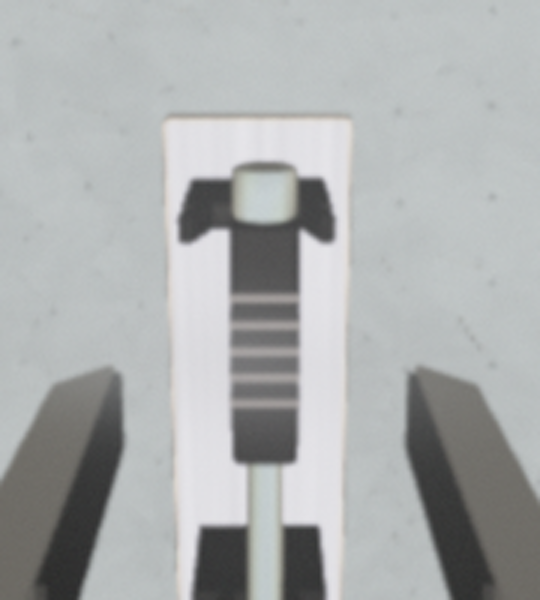

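```bash
python3 - <<'E'
from h import *
C=lambda p:(p[0]/3+190-.33,p[1]/3+120-.33)
for n,b,sup in (("w3",[(260.5,225),(263.5,458),(260,190)],[(182,337,215),(203,330,560)]),("w11",[(265,230),(265.5,462),(265,190)],[(178,334,215),(193,325,565)])):
    c=load(n)
    hc=[plane(c,*C(p),.053)[:2] for p in b[:2]]; print(n,"handle",np.round(hc,4).tolist(),np.round(np.mean(hc,axis=0),4))
    for l,r,v in sup: print(" support mid",np.round(plane(c,*C(((l+r)/2,v)),.053)[:2],4))
    g=cv2.cvtColor(c["img"],cv2.COLOR_RGB2GRAY)
    for u0 in (241,): 
        print(g[190,225:325].tolist())
E
```

```text
w3 handle [[0.478, -0.1953], [0.5356, -0.1991]] [ 0.5068 -0.1972]
 support mid [ 0.4757 -0.1953]
 support mid [ 0.5637 -0.2005]
[184, 182, 182, 182, 181, 181, 181, 179, 180, 181, 181, 182, 183, 182, 181, 183, 182, 181, 180, 182, 183, 191, 207, 215, 216, 198, 152, 100, 74, 65, 65, 67, 64, 66, 66, 68, 70, 75, 80, 81, 94, 128, 157, 175, 183, 191, 195, 196, 196, 196, 196, 196, 195, 196, 195, 196, 195, 189, 180, 168, 152, 125, 96, 80, 80, 77, 72, 70, 67, 66, 67, 66, 67, 69, 68, 77, 114, 167, 204, 217, 218, 213, 189, 180, 186, 187, 186, 187, 185, 187, 187, 186, 187, 188, 187, 187, 186, 186, 187, 186]
w11 handle [[0.4788, -0.1937], [0.5359, -0.1975]] [ 0.5074 -0.1956]
 support mid [ 0.4752 -0.1955]
 support mid [ 0.564 -0.201]
[191, 191, 190, 190, 189, 190, 189, 190, 191, 190, 192, 191, 191, 191, 191, 191, 190, 190, 190, 195, 211, 219, 224, 222, 204, 148, 95, 75, 70, 70, 70, 69, 72, 72, 71, 74, 80, 85, 84, 85, 85, 92, 119, 156, 177, 187, 197, 201, 204, 205, 205, 205, 206, 205, 204, 206, 204, 205, 203, 197, 188, 175, 158, 127, 95, 75, 71, 70, 70, 67, 69, 70, 70, 71, 85, 132, 194, 219, 223, 225, 217, 197, 189, 193, 195, 195, 195, 195, 196, 195, 195, 196, 196, 195, 195, 195, 194, 193, 193, 194]
```

The rod is resting about 1.6 mm to the left of where it lay. I'll regrasp it, shift it back, and release.

```bash
python3 -m creep '[[[0,0,0.4],0,0.6],[[0,0,0.8],0,0.6],[[0,0,1.1],0,0.6],[[0,0,1.2],0,0.6],[[0,0,1.2],0,0.3],[[0,0,1.2],0,0.1],[[0,0,1.2],0,0],[[0,0,1.2],0,0],[[0,0,1.2],0,0],[[0,0,1.2],0,0],[[0,0,1.2],0,0],[[0,0,1.2],0,0]]' 15; python3 -m creep '[[[0,0,0],0,0],[[0,0,-0.03],0,0],[[0,0,-0.05],0,0],[[0,-0.015,-0.05],0,0],[[0,-0.032,-0.05],0,0],[[0,-0.032,-0.05],0,0],[[0,-0.032,-0.03],0,0],[[0,-0.032,0],0,0],[[0,-0.032,0],0,0],[[0,-0.032,0],0,0]]'
```

```text
time_s: 25.8
ee_pos: [0.5079, -0.1966, 0.0446]
eef_rot: [-3.141, 0.0, 3.073]
force: [-1.2, 0.5, 4.3]
grip_width: 0.016
time_s: 26.8
ee_pos: [0.5077, -0.1982, 0.0446]
eef_rot: [-3.141, 0.0, 3.073]
force: [-1.8, 1.2, 4.6]
grip_width: 0.0158
```

```bash
python3 -m creep '[[[0,0,-0.01],0,0],[[0,0,-0.01],0,0.25],[[0,0,-0.01],0,0.35],[[0,0,-0.01],0,0.5],[[0,0,-0.01],0,0.6],[[0,0,-0.01],0,0.6],[[0,0,-0.01],0,0.6],[[0,0,-0.01],0,0.6]]'; python3 -m creep '[[[0,0,-0.2],0,0.6],[[0,0,-0.5],0,0.6],[[0,0,-0.9],0,0.6],[[0,0,-1.2],0,0.6],[[0,0,-1.2],0,0.6],[[0,0,-1.2],0,0.6]]'; python3 - <<'E'
from h import *
c=snap("wrist","w12"); crop(c,190,120,180,200,3,"w12c")
E
```

```text
time_s: 27.6
ee_pos: [0.5077, -0.1981, 0.0448]
eef_rot: [3.142, -0.0, 3.073]
force: [0.1, -0.4, -0.5]
grip_width: 0.056
time_s: 28.2
ee_pos: [0.5076, -0.1981, 0.1049]
eef_rot: [-3.141, 0.0, 3.073]
force: [0.6, 0.4, 0.4]
grip_width: 0.0563
```

View pics/w12c.png

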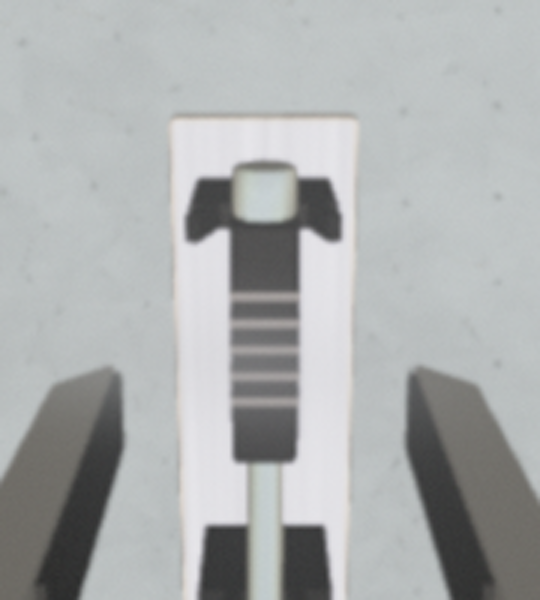

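The rod is centred now: pommel at 265 against a support middle of 263, shank at 264.5 against 264.5. I'll back away and check everything.

```bash
python3 -m creep '[[[0.3,0,-0.5],0,0.6],[[0.8,0,-1],0,0.6],[[1.4,0,-1.5],0,0.6],[[2,0,-2],0,0.6],[[2,0.5,-2],0,0.6],[[2,1,-2],0,0.6],[[2,1,-2],0,0.6],[[2,1,-2],0,0.6]]'; python3 - <<'E'
from h import *
c=snap("scene","s13"); crop(c,240,170,150,140,5,"s13c")
d=snap("side","d13")
for n0,n1,p in (("scene0","s13",(240,170)),):
    a=load(n0)["img"].astype(int);b=load(n1)["img"].astype(int)
    cv2.imwrite("pics/diff.png",np.clip(abs(a-b).max(2)*3,0,255).astype(np.uint8)[160:320,230:400])
E
```

```text
time_s: 29.05
ee_pos: [0.4112, -0.1413, 0.2044]
eef_rot: [3.141, -0.001, 3.074]
force: [-0.2, -0.4, 0.3]
grip_width: 0.0563
```

View pics/s13c.png

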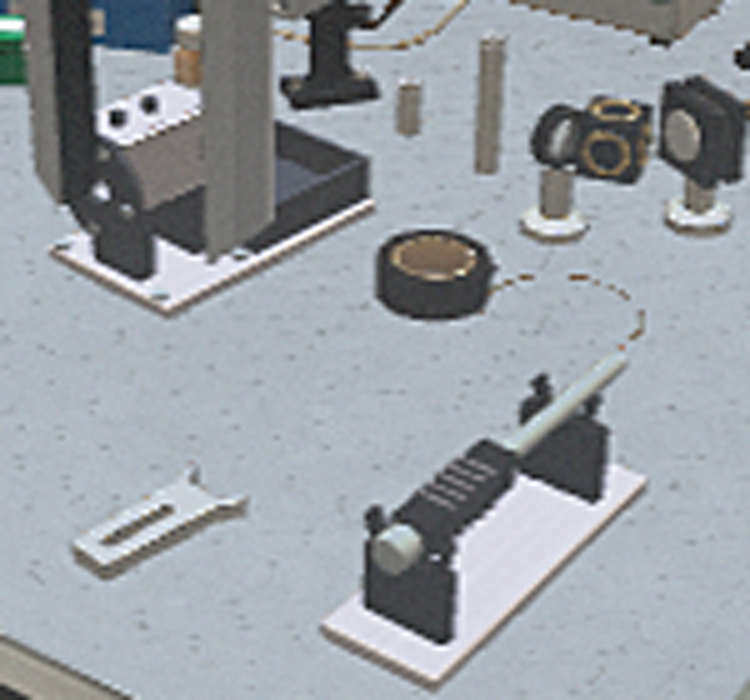

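View pics/diff.png

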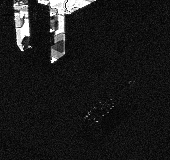

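The rod is within a pixel of where it started, at crop positions (397,552) to (622,358). The fork and tape show no change, and the robot is clear of everything. I'll hand in.

```bash
python3 -c "
from station import ctrl; print(ctrl.hand_in())"
```

```text
the job is handed in; nothing more can be done
None
```

The job is done and handed in at about 29 s of the 72 s allowed. The slug is in the catch tray and the rod is back in its cradle.

- **Finding the hole:** in the wrist picture the hole lay about 3 mm right of and 4 mm below the tube's axis. I stepped the rod in 1 mm at a time, and it entered without touching the ring.
- **Pushing the slug:** I pushed to about 70 mm depth. The force readings stayed below about 8 N, and the rod did not slip in the gripper. The fingers never went near the slug.
- **Slug:** the check after I drew the rod out shows it standing on end inside the tray, against the near wall, with its top about 44 mm above the table. In the last picture the gripper hid it, so that earlier check is the latest.
- **Rod:** at the first lay-down it sat about 1.6 mm too far left, so I regrasped it, shifted it and released it again. During that regrasp the wrist read about 4.5 N upward, and I did not find out why. The final pictures show the rod centred in its notches, within about a pixel of where it started.
- **Bystanders:** the clamping fork and tape roll show no change against the first picture.

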